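# Change a board test stand over to its second feed

## Robot

A 6-joint arm with a two-finger parallel gripper is mounted at the origin on a cart in front of the work surface, level with it; the furniture and walls round the work are solid. World frame = base frame: x ahead of the robot, y to its left, z up, the work surface at z = 0. Lengths are in m, angles in rad, forces in N, time in s.
With the tool pointing down it reaches from about 0.325 to 0.875 m from the base axis. Payload 4.4 kg.
Tool frame: the origin (TCP) lies midway between the tips of the shut fingers; the grasp point (between the pads) lies 19 mm behind it (robot.pinch_z is the distance from the TCP to the grasp point, in m); z points along the fingers, y is the direction in which the jaws open and shut (so a half turn about z gives the same grasp; the last joint's range is limited). The gripper opens to 85 mm and grips with 20 to 120 N. Pads are 22 mm wide; open, the fingers measure 114 mm over their backs; the gripper's body (76 mm by 85 mm) begins 54 mm behind the grasp point. The pads swing forward as they close: fully open they stand 13 mm farther back than shut.
Start: joints at [-0.15, 0.207, 1.542, -0, 1.393, -0.15], TCP at [0.575, -0, 0.231] pointing down, gripper open.
Joint ranges: [-2.73, 2.73], [-0.86, 2.22], [0.23, 2.46], [-1.11, 4.25], [0.08, 2.63], [-2.82, 2.82]. Speed limits (rad/s): [2.79, 2.79, 3.14, 3.14, 3.14, 3.14].

## Interface

Orientations are given as a unit quaternion [x, y, z, w].
In Python, from plant import get_obs, imaging, robot gives the robot as it stands.
- The arm moves only by the tool drive_tool, never from a script. Its argument "rows" is text: rows parted by semicolons, each of 4 numbers parted by spaces: the shift along the tool's x, y, z in cm, then the turn about the tool's z in degrees. In form: x y z twist; .... A call has 1 to 5 rows; each row shifts and turns the commanded pose from where the row before left it, along the tool's axes as they then stand; what a row does not reach is not made up. A row lasts 1/8 s, in which the tool goes at most 62.5 mm and 10.7 degrees, less where a joint would pass 70% of its speed; a pose out of reach is approached as far as the arm can. A call with a gripper value outside its range is refused whole. "hand" is the closure, from 0 (fully open) to 1 (shut), set as the call begins (left out, the last holds). The fingers move at their own pace and stop on an object; "squeeze" is the grip in N (left out, the last holds). Time passes only in rows, so rows that do not move let the fingers close. It gives the time, the measured TCP pose, the force and the opening at its end, in the units of the state.
- get_obs(): the state, without advancing time (a new reading comes with each control period).
- imaging.snapshot(name): name is "scene" or "side" or "wrist"; returns the picture (400x640x3 uint8, blue, green, red); there is no depth.
- imaging.camera_model(name): a dict with "K" (3x3 intrinsics, pixels), "view" (4x4, takes a point from world to camera coordinates); the wrist camera has in their place "hand_eye" (4x4, takes a point from camera to tool coordinates, whose origin is the TCP and whose axes are the flange's). Camera axes: x right, y up, looking along -z (the intrinsics and any distortion apply to the point x, -y, -z); pixel columns grow to the right and rows downward; lengths in m; the calibration is good to about 2 mm. A picture is of the moment at which its call begins: read the wrist's pose just before it. camera_model takes no time and is no camera call.
- robot.finish_job(): hands the job in, once; it reports no verdict.
The state is a dict: "t": time; "joint_positions": joint angles; "qvel": joint speeds; "effort": joint torques, N m; "eef_pos": TCP position; "ee_rot": TCP orientation; "contact_force": force on the tool from outside, world axes, zero at the start; "ft_torque": the same for the moment, N m; "finger_gap": finger opening in m.
Only numpy, scipy, OpenCV 4.12 (cv2) and the standard library are available. Lean on these libraries where they do the work, as an engineer would, in place of code of your own. Each camera call takes 0.05 s, during which the arm holds its last target.

## Task

The board on the test stand has run on its first feed and now has to run on the second. Lift the clear guard fully back, bring the red changeover lever from the one-dot side to the centre off mark and leave it off for at least two seconds so the board can discharge, then put it fully over to the two-dot side and lower the guard gently until it is shut. Leave the board and the things lying around the stand where they are.

Things in the scene. Friction and masses are not known exactly. Their poses are not given: they have to be found in the camera images.
- test_stand: Grey board test stand fixed on the bench, 200 mm deep (x), 284 wide (y); origin: centre of its underside; x to its rear, y to its left, z up. Right part: white switch housing, top 69 mm high, with the red lever under a clear guard; white marks before the lever: one dot left, ring in the centre, two dots right. Left part: the board on posts, edge guides 67 mm high. Low conduits at the rear.
- feed_lever (a joint): Lever angle about the stand's x (rad): -0.60 first feed (leans left, stand's +y, one dot), 0 centre off (upright, ring), +0.60 second feed (leans right, -y, two dots); stops at -0.66, +0.66. A spring detent pulls it to the nearest of the three rests and holds it; it tips over to the next at about -0.3 and +0.3. About 5 N at the grip bar moves it out of a rest.
- lever_pivot (a point): The pivot of the lever on the stand, 70 mm above the bench, midway between the lever's arms; same axes as the stand.
- lever_grip (a point): Middle of the lever's red round grip bar, 19 mm thick, along the stand's x, free for 60 mm between two flat steel arms; 92 mm from the pivot, 162 mm above the bench when upright. Axes turn with the lever. Can be gripped from above across the stand's y; it turns between the fingers as the lever swings. Covered by the guard while that is shut.
- guard (a joint): Guard angle about the stand's y (rad): 0 shut, 1.65 fully back at its stop; opens upward and to the rear. Its weight shuts it from below about 0.85 and holds it back from above that; nothing else holds it, so it drops if let go. About 1 N at the tab lifts it. The guard is a clear hood edged in black, 132 mm deep, 144 wide, 108 high, 0.18 kg.
- guard_hinge (a point): Middle of the guard's hinge line, on the stand at the rear of the switch housing, 74 mm above the bench; same axes as the stand.
- guard_tab (a point): Middle of the orange pull tab on the guard's front: an upright fin 14 mm thick (y), 34 mm high, standing 40 mm out to the front; when shut 156 mm in front of the hinge and 50 mm above it, 124 mm above the bench. Can be gripped from above across the stand's y. The axes turn with the guard: fully back, the fin points up.
- board_on_test: Green circuit board, 140 x 100 mm and 15 mm high over its parts, lying loose on the stand's posts at the left; origin under its middle. To be left alone.
- cutters: Side cutters with orange grips, 126 mm long, loose on the bench; origin under the middle. Bystander.
- screwdriver: Small screwdriver with yellow handle, 136 mm long, loose on the bench; origin under the middle. Bystander.
- reel: White reel of solder, 56 mm wide and 58 mm high, standing on the bench; origin at the centre of its underside. Bystander.

How it is judged:
On the way, in this order (a step that is already met when the one before it is completed fails the run):
1. the guard is lifted back (value of joint guard above 1.3 rad), for 0.2 s.
2. the lever stands at centre off for two seconds (value of joint feed_lever between -0.15 and 0.15 rad), for 2 s.
3. the lever is fully over on the second feed (value of joint feed_lever above 0.5 rad), for 0.2 s.
At the end, for the whole second after the job is handed in: The lever rests in its second-feed detent (above 0.50 rad), the guard is shut (below 0.06 rad) and at rest, and the board lies on its posts within 10 mm of where it was (value of joint feed_lever above 0.5 rad and value of joint guard below 0.06 rad and velocity of joint guard between -0.1 and 0.1 rad/s and distance of board_on_test from where it was at the start of the episode below 0.01 m); the robot touches nothing.
It fails at once if the guard is slammed shut or let drop (faster than 4 rad/s) (velocity of joint guard below -4 rad/s).
It fails at once if the board on test is shifted by more than 10 mm (distance of board_on_test from where it was at the start of the episode above 0.01 m).
It fails at once if a bystander is pushed more than 30 mm (distance of any of cutters, screwdriver, reel from where it was at the start of the episode above 0.03 m).
It also fails if it takes over 61 s, if anything falls off the work surface, if the arm or the gripper's body presses on something with over 40 N, if the wrist force passes 120 N, or if a joint passes its speed limit or range.

## Working session

There is one attempt and no reset: what is moved stays moved. The work goes in short steps, Python scripts to look and compute and a tool call to move; the robot and the scene stay as the last step left them, time stands still between calls to the robot, and variables do not carry over. Pictures are saved under pics/ and viewed, and the job is handed in when it is done.

Besides the shell and the picture viewer there is one more tool, called after ">>>" as a command line: name --argument value ..., lists and objects as JSON in quotes. drive_tool: Moves the arm, as the interface text tells. Its arguments: {"type":"object","properties":{"rows":{"type":"string"},"hand":{"type":"number"},"squeeze":{"type":"number"}},"required":["rows"]}

```bash
ls; mkdir -p pics
python3 - <<'E'
from plant import get_obs, imaging, robot
import cv2
o=get_obs(); print(o)
for n in ["scene","side","wrist"]:
    cv2.imwrite(f"pics/{n}0.png",imaging.snapshot(n)); print(n,imaging.camera_model(n))
print(robot.pinch_z)
E
```

```text
pics
{'t': 0.0, 'joint_positions': array([-1.50503513e-01,  2.07462639e-01,  1.54296355e+00, -1.86557728e-05,
        1.39350814e+00, -1.50512343e-01]), 'qvel': array([ 0.00027248, -0.00096203,  0.0001859 , -0.00111434, -0.00016249,
       -0.00071706]), 'effort': array([ 4.44781954e-04, -3.83034396e+01, -2.91594708e+01, -2.26178481e-04,
        1.06274080e-02,  5.83859855e-05]), 'eef_pos': array([5.74234648e-01, 9.68618546e-05, 2.30097008e-01]), 'ee_rot': array([ 7.07102004e-01,  7.07110589e-01, -7.01804692e-04, -9.37243662e-04]), 'contact_force': array([ 0.17372582, -0.54268476, -0.09517692]), 'ft_torque': array([-0.00819272, -0.05258489, -0.01590095]), 'finger_gap': 0.08538484499875397}
scene {'K': array([[500.72594043,   0.        , 325.55062115],
       [  0.        , 500.72594043, 199.96692179],
       [  0.        ,   0.        ,   1.        ]]), 'view': array([[ 0.83223593, -0.5541492 , -0.01737876, -0.37312584],
       [ 0.41178637,  0.59683524,  0.6886361 , -0.34066772],
       [-0.37123489, -0.58026404,  0.72489882, -1.07861826],
       [ 0.        ,  0.        ,  0.      
[... 267 characters left out ...]
4151427, -0.75861554,  0.60512257,  0.11361577],
       [ 0.19550235,  0.57275806,  0.79606974, -1.17771775],
       [ 0.        ,  0.        ,  0.        ,  1.        ]])}
wrist {'K': array([[339.14338486,   0.        , 325.52380204],
       [  0.        , 339.14338486, 200.56628027],
       [  0.        ,   0.        ,   1.        ]]), 'hand_eye': array([[-1.06462180e-03,  9.60567781e-01,  2.78043888e-01,
         7.04085571e-02],
       [ 9.99999377e-01,  1.11577699e-03, -2.57451908e-05,
         8.12498099e-04],
       [-3.34964974e-04,  2.78043688e-01, -9.60568371e-01,
        -1.42739367e-01],
       [ 0.00000000e+00,  0.00000000e+00,  0.00000000e+00,
         1.00000000e+00]])}
0.0187
```

View pics/scene0.png

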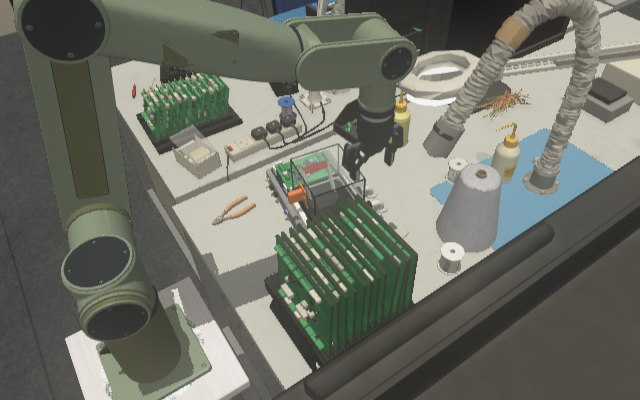

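View pics/side0.png

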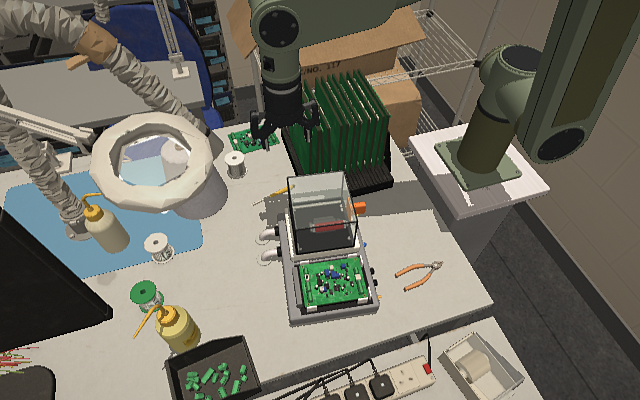

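View pics/wrist0.png

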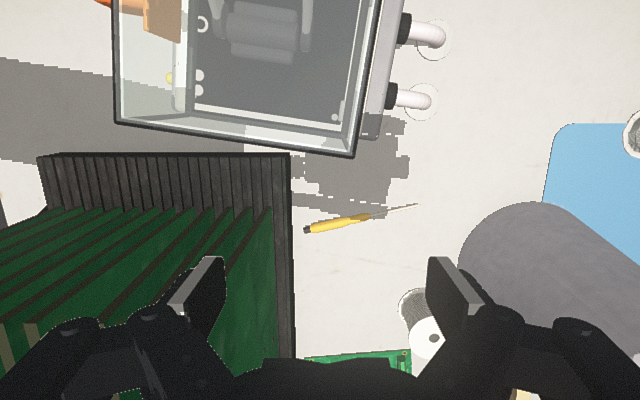

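Run:
```python
import cv2
a=cv2.imread("pics/scene0.png")[135:235,250:400]; b=cv2.imread("pics/side0.png")[160:340,240:400]
cv2.imwrite("pics/sc_z.png",cv2.resize(a,None,fx=5,fy=5,interpolation=2)); cv2.imwrite("pics/si_z.png",cv2.resize(b,None,fx=3.3,fy=3.3,interpolation=2))
```

```text
(no output)
```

View pics/sc_z.png

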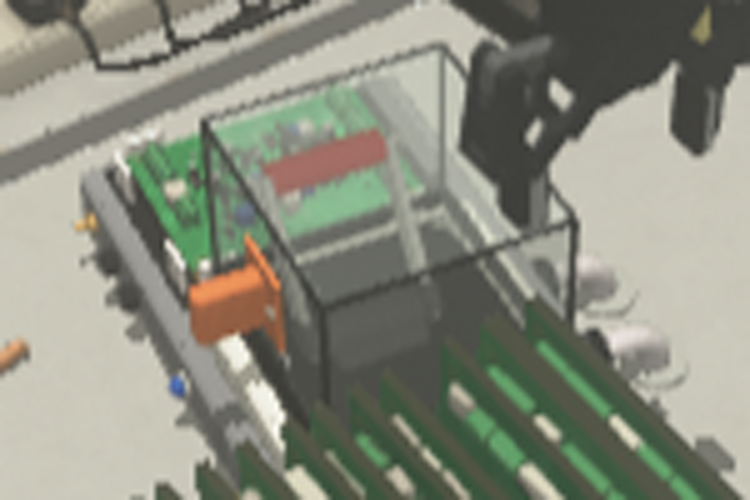

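View pics/si_z.png

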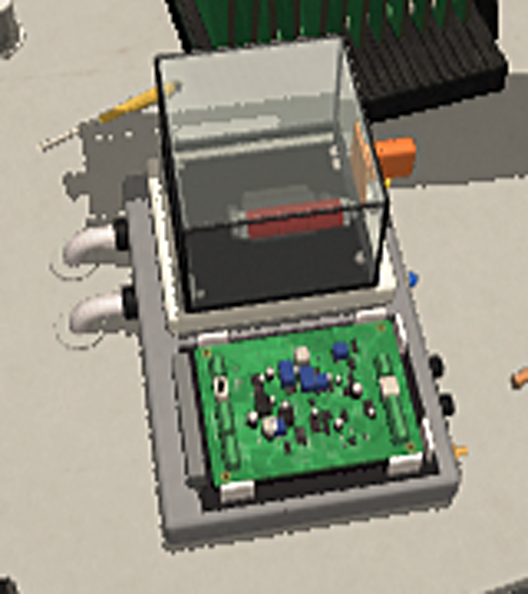

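```bash
cat > h.py <<'E'
import numpy as np
from plant import get_obs, imaging, robot
from scipy.spatial.transform import Rotation as R
import cv2
def ray(n,u,v,o=None):
    m=imaging.camera_model(n); K=m["K"]
    d=np.array([(u-K[0,2])/K[0,0],-(v-K[1,2])/K[1,1],-1.])
    if n=="wrist":
        o=o or get_obs(); T=np.eye(4); T[:3,:3]=R.from_quat(o["ee_rot"]).as_matrix(); T[:3,3]=o["eef_pos"]; T=T@m["hand_eye"]
    else: T=np.linalg.inv(m["view"])
    return T[:3,3],T[:3,:3]@d/np.linalg.norm(d)
def plane(n,u,v,z,o=None):
    c,d=ray(n,u,v,o); return c+d*(z-c[2])/d[2]
def tri(rs):
    A=0;b=0
    for c,d in rs:
        P=np.eye(3)-np.outer(d,d); A=A+P; b=b+P@c
    x=np.linalg.solve(A,b); return x,[np.linalg.norm((np.eye(3)-np.outer(d,d))@(x-c)) for c,d in rs]
E
python3 - <<'E'
from h import *
np.set_printoptions(precision=4,suppress=True)
S=[(345,40),(388,207),(180,225),(157,58)] # side: FR, FL, RL, RR
C=[(322,308),(207,122),(442,45),(577,218)]
W=[(115,122),None,None,(355,157)]
P=[]
for s,c,w in zip(S,C,W):
    r=[ray("side",240+s[0]/3.3,160+s[1]/3.3),ray("scene",250+c[0]/5,135+c[1]/5)]
    if w: r.append(ray("wrist",*w))
    x,e=tri(r); P.append(x); print(x,e)
P=np.array(P)
print([np.linalg.norm(P[i]-P[(i+1)%4]) for i in range(4)])
v=(P[3]-P[0]+P[2]-P[1]); print(np.degrees(np.arctan2(v[1],v[0]))); w=P[1]-P[0]+P[2]-P[3]; print(np.degrees(np.arctan2(-w[0],w[1]))); print(P.mean(0))
def cen(n,off):
    im=cv2.imread(f"pics/{n}0.png"); h=cv2.cvtColor(im,cv2.COLOR_BGR2HSV)
    m=cv2.inRange(h,(5,150,130),(18,255,255)); k,l,st,ce=cv2.connectedComponentsWithStats(m)
    for i in range(1,k):
        if st[i,4]>15: print(n,st[i],ce[i])
cen("side",0);cen("scene",0);cen("wrist",0)
E
```

```text
[0.4581 0.0619 0.1766] [np.float64(0.0040481606762865245), np.float64(0.003718792128075461), np.float64(0.0026079226986124096)]
[0.482  0.2053 0.1752] [np.float64(0.003589349844185363), np.float64(0.003589349844185373)]
[0.6112 0.1816 0.1794] [np.float64(0.001097978392819043), np.float64(0.001097978392818764)]
[0.591  0.0412 0.1783] [np.float64(0.003710111836796257), np.float64(0.0022687640498761145), np.float64(0.0014931470073596105)]
[np.float64(0.14534107054689827), np.float64(0.13144404177030117), np.float64(0.141814112768649), np.float64(0.1345180038583356)]
-9.62274622359354
-8.825033053663017
[0.5356 0.1225 0.1774]
side [353 202  13  12 117] [359.4188 206.9487]
side [397 267  21  10  23] [406.8696 270.6087]
side [421 273  10  11  18] [426.2222 277.4444]
scene [288 183  18  13  76] [296.3289 191.1053]
wrist [95  0 16  6 51] [104.3529   1.3922]
```

```bash
python3 - <<'E'
from h import *
np.set_printoptions(precision=4,suppress=True)
x,e=tri([ray("side",360.5,206.5),ray("scene",294,194)]);print("tab",x,e)
for p in [(38,157),(290,153),(291,290)]: print(plane("wrist",*p,0.03))
for p in [(50,215),(270,208)]: print(plane("wrist",*p,0.05),plane("wrist",*p,0.15))
# yaw via quaternion -> tool rows helper
E
cat >> h.py <<'E'
def totool(target):
    o=get_obs(); return R.from_quat(o["ee_rot"]).as_matrix().T@(np.array(target)-o["eef_pos"])*100
yaw=np.radians(-9.2); sx=np.array([np.cos(yaw),np.sin(yaw),0]); sy=np.array([-sx[1],sx[0],0]); sz=np.array([0,0,1.])
E
python3 -c "
from h import *
H=np.array([.5356,.1225,0])+.066*sx; H[2]=.074
print(H, H-.156*sx+.05*sz)"
```

```text
tab [0.4449 0.138  0.1299] [np.float64(0.004100166818198922), np.float64(0.0041001668181990395)]
[0.2826 0.0175 0.03  ]
[0.539  0.0214 0.03  ]
[ 0.5354 -0.1349  0.03  ]
[ 0.2979 -0.0379  0.05  ] [ 0.3838 -0.0044  0.15  ]
[ 0.5195 -0.0307  0.05  ] [0.5368 0.0006 0.15  ]
[0.60075099 0.11194784 0.074     ] [0.44675774 0.13688931 0.124     ]
```

>>> drive_tool --rows "3.4 -3.4 0 0;3.4 -3.4 0 0;3.4 -3.4 0 0;3.4 -3.4 0 0;0 0 0 -10.1" --hand 0.3

```text
t: 0.78
eef_pos: [0.4363, 0.1379, 0.2307]
ee_rot: [0.639, 0.769, -0.0, -0.001]
contact_force: [-0.7, -0.3, 0.3]
finger_gap: 0.0597
```

>>> drive_tool --rows "0 0 0 -10.1;0 0 0 -10.1;0 0 0 -10.1;0 0 0 -10.1;0 0 0 -10.1"

```text
t: 1.4
eef_pos: [0.4387, 0.136, 0.2309]
ee_rot: [0.251, 0.968, -0.0, -0.0]
contact_force: [0.5, -0.1, 0.2]
finger_gap: 0.0599
```

>>> drive_tool --rows "0 0 0 -10.1;0 0 0 -10.1;0 0 0 0"

```text
t: 1.78
eef_pos: [0.4387, 0.136, 0.231]
ee_rot: [0.081, 0.997, -0.0, -0.0]
contact_force: [-0.2, 0.3, 0.8]
finger_gap: 0.0596
```

Run:
```python
from h import *
o=get_obs(); cv2.imwrite("pics/w1.png",imaging.snapshot("wrist")); print(o["eef_pos"],R.from_quat(o["ee_rot"]).as_matrix(),o["finger_gap"],o["contact_force"])
m=imaging.camera_model("wrist")
def proj(P):
    T=np.eye(4); T[:3,:3]=R.from_quat(o["ee_rot"]).as_matrix(); T[:3,3]=o["eef_pos"]; c=np.linalg.inv(T@m["hand_eye"])@np.append(P,1)
    return m["K"]@np.array([c[0],-c[1],-c[2]])/-c[2]
H=np.array([.5356,.1225,0])+.066*sx; H[2]=.074
print(proj(H-.156*sx+.05*sz),proj(H-.174*sx+.067*sz))
```

```text
[0.43871859 0.13595319 0.23097776] [[-9.86803734e-01  1.61919509e-01 -6.80366369e-04]
 [ 1.61919612e-01  9.86803947e-01 -9.78677187e-05]
 [ 6.55541525e-04 -2.06740888e-04 -9.99999764e-01]] 0.05962467385077814 [-0.16776689  0.28573592  0.82885478]
[328.61237333 207.09424028   1.        ] [328.81811437 189.9378936    1.        ]
```

View pics/w1.png

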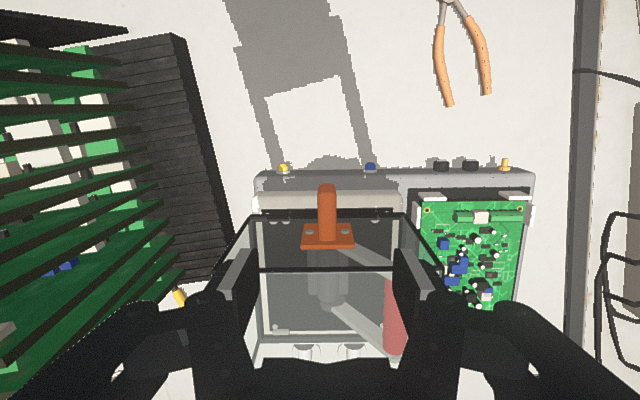

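>>> drive_tool --rows "-0.2 0.1 3 0;0 0 3 0;0 0 3 0;0 0 2 0;0 0 0.8 0" --hand 0.4

```text
t: 2.45
eef_pos: [0.44, 0.1365, 0.1119]
ee_rot: [0.081, 0.997, -0.0, -0.001]
contact_force: [-0.8, 0.2, 0.1]
finger_gap: 0.0513
```

>>> drive_tool --rows "0 0 0 0;0 0 0 0;0 0 0 0;0 0 0 0" --hand 1 --squeeze 25

```text
t: 2.95
eef_pos: [0.442, 0.1362, 0.1144]
ee_rot: [0.08, 0.997, -0.0, 0.001]
contact_force: [-0.2, -3.3, 4.8]
finger_gap: 0.0137
```

Run:
```python
from h import *
o=get_obs(); cv2.imwrite("pics/w2.png",imaging.snapshot("wrist"));cv2.imwrite("pics/s2.png",imaging.snapshot("side")[100:300,220:480]); print(o["eef_pos"],o["finger_gap"],o["contact_force"])
H=np.array([.5356,.1225,0])+.066*sx; H[2]=.074
p=o["eef_pos"]+[0,0,.0187]; r=p-H; f=-r@sx; z=r[2]; rad=np.hypot(f,z); a0=np.arctan2(z,f); print(f,z,rad,a0)
prev=(f,z)
for th in np.arange(0.1,1.61,.1):
    q=(rad*np.cos(a0+th),rad*np.sin(a0+th)); print(round(th,2),np.round([(q[0]-prev[0])*100,-(q[1]-prev[1])*100],2)); prev=q
```

```text
[0.44198331 0.13623255 0.11438563] 0.013722588851675743 [-0.16091831 -3.29367401  4.80720578]
0.16060800877538556 0.05908563314605865 0.17113165845940065 0.35252026942483
0.1 [-0.67 -1.57]
0.2 [-0.82 -1.5 ]
0.3 [-0.97 -1.41]
0.4 [-1.11 -1.31]
0.5 [-1.23 -1.19]
0.6 [-1.34 -1.06]
0.7 [-1.44 -0.92]
0.8 [-1.53 -0.77]
0.9 [-1.6  -0.62]
1.0 [-1.65 -0.45]
1.1 [-1.69 -0.29]
1.2 [-1.71 -0.12]
1.3 [-1.71  0.05]
1.4 [-1.7   0.22]
1.5 [-1.66  0.39]
1.6 [-1.62  0.56]
```

View pics/w2.png

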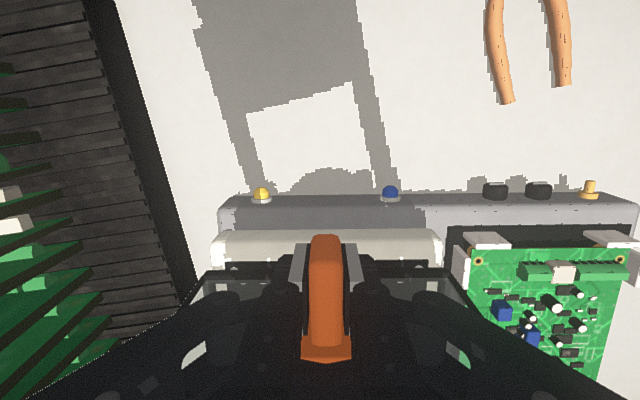

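View pics/s2.png

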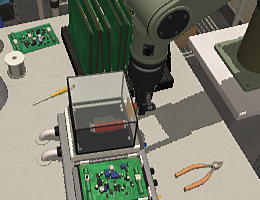

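The fin (columns 305–345, rows 235–355) sits between the pads, so I'll lift along the arc.

>>> drive_tool --rows "-0.67 0 -1.57 0;-0.82 0 -1.5 0;-0.97 0 -1.41 0;-1.11 0 -1.31 0"

```text
t: 3.55
eef_pos: [0.4763, 0.1311, 0.1719]
ee_rot: [0.08, 0.997, 0.0, -0.001]
contact_force: [0.0, -0.5, -3.3]
finger_gap: 0.0137
```

>>> drive_tool --rows "-1.23 0 -1.19 0;-1.34 0 -1.06 0;-1.44 0 -0.92 0;-1.53 0 -0.77 0;0 0 0 0"

```text
t: 4.18
eef_pos: [0.533, 0.1226, 0.212]
ee_rot: [0.08, 0.997, 0.001, 0.001]
contact_force: [-0.4, -0.2, 0.7]
finger_gap: 0.0136
```

Run:
```python
from h import *
o=get_obs(); cv2.imwrite("pics/w3.png",imaging.snapshot("wrist"));cv2.imwrite("pics/s3.png",imaging.snapshot("side")[60:310,200:500]); print(o["eef_pos"],o["finger_gap"],o["contact_force"],o["t"])
H=np.array([.5356,.1225,0])+.066*sx; H[2]=.074
p=o["eef_pos"]+[0,0,.0187]; r=p-H; f=-r@sx; z=r[2]; print(np.hypot(f,z),np.arctan2(z,f)-.3525)
```

```text
[0.53295325 0.12263793 0.21201463] 0.01359292784113333 [-0.3767327  -0.18096763  0.74245106] 4.175
0.1710853728404953 0.8054997425244237
```

View pics/w3.png

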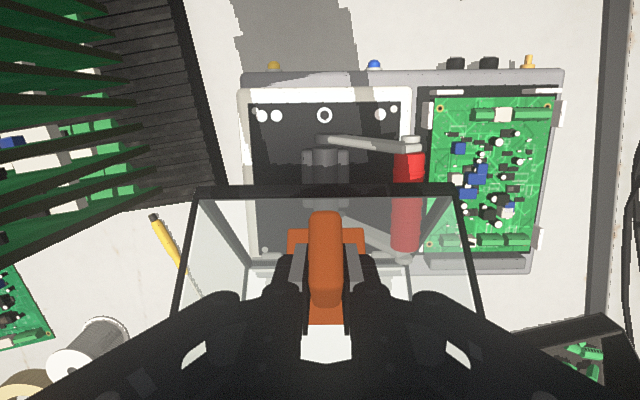

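View pics/s3.png

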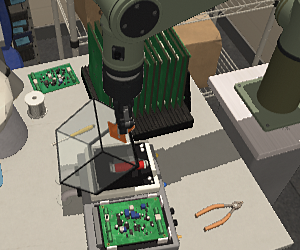

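The guard is following well; continuing over.

>>> drive_tool --rows "-1.6 0 -0.62 0;-1.65 0 -0.45 0;-1.69 0 -0.29 0;-1.71 0 -0.12 0;-1.71 0 0.05 0"

```text
t: 4.9
eef_pos: [0.613, 0.1106, 0.2253]
ee_rot: [0.08, 0.997, 0.002, -0.001]
contact_force: [-1.4, 5.1, -0.0]
finger_gap: 0.0136
```

>>> drive_tool --rows "-1.7 0 0.22 0;-1.66 0 0.39 0;-1.62 0 0.56 0;-0.5 0 0.2 0;0 0 0 0"

```text
t: 5.52
eef_pos: [0.668, 0.1025, 0.2117]
ee_rot: [0.08, 0.997, 0.002, 0.0]
contact_force: [0.7, 5.3, 0.6]
finger_gap: 0.0135
```

Run:
```python
from h import *
o=get_obs(); cv2.imwrite("pics/w4.png",imaging.snapshot("wrist"));cv2.imwrite("pics/s4.png",cv2.resize(imaging.snapshot("side")[60:310,200:500],None,fx=2,fy=2)); print(o["eef_pos"],o["finger_gap"],o["contact_force"],o["t"])
H=np.array([.5356,.1225,0])+.066*sx; H[2]=.074
p=o["eef_pos"]+[0,0,.0187]; r=p-H; f=-r@sx; z=r[2]; print(np.hypot(f,z),np.arctan2(z,f)-.3525)
```

```text
[0.66798941 0.10249541 0.2116814 ] 0.013477608536873206 [0.70511529 5.28582143 0.60145979] 5.525
0.1704801470540621 1.6278471703209845
```

View pics/w4.png

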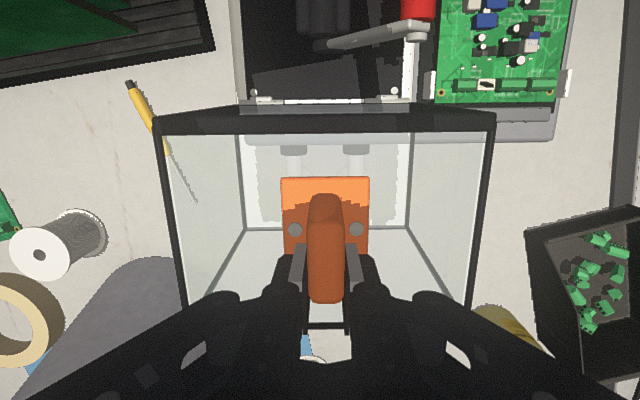

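View pics/s4.png

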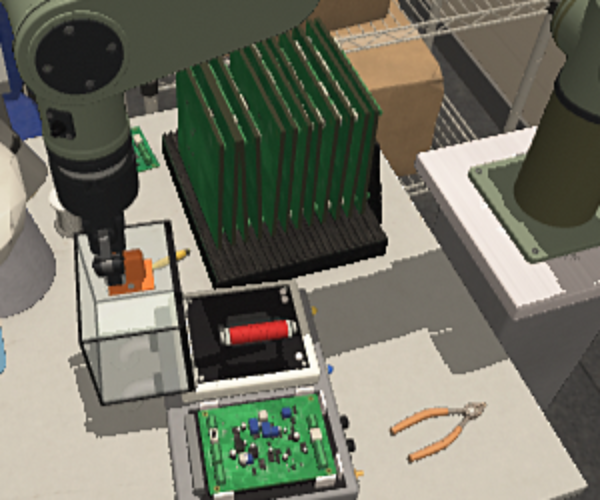

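The hood lies fully back with the fin pointing up (fin at 305–345, 195–300) and the lever exposed. Releasing and rising.

>>> drive_tool --rows "0 0 0 0;0 0 0 0;0 0 -3 0;0 0 -4 0;3 0 0 0" --hand 0.45

```text
t: 6.25
eef_pos: [0.6413, 0.1039, 0.2862]
ee_rot: [0.081, 0.997, 0.0, 0.005]
contact_force: [-0.1, -0.6, 0.7]
finger_gap: 0.0471
```

>>> drive_tool --rows "5 0 0 0;5 0 0 0;3 0 0 0;0 0 0 0" --hand 0.2

```text
t: 6.75
eef_pos: [0.5081, 0.1256, 0.2816]
ee_rot: [0.08, 0.997, -0.0, 0.0]
contact_force: [0.3, -0.2, -0.4]
finger_gap: 0.0681
```

Run:
```python
from h import *
np.set_printoptions(precision=4,suppress=True)
o=get_obs(); w=imaging.snapshot("wrist"); cv2.imwrite("pics/w5.png",w); s=imaging.snapshot("side"); c=imaging.snapshot("scene"); cv2.imwrite("pics/s5.png",cv2.resize(s[60:310,200:500],None,fx=2,fy=2)); cv2.imwrite("pics/c5.png",c); print(o["eef_pos"],o["finger_gap"],o["contact_force"],o["t"])
for n,im in [("wrist",w),("side",s),("scene",c)]:
    h=cv2.cvtColor(im,cv2.COLOR_BGR2HSV); m=cv2.inRange(h,(0,170,60),(4,255,255))|cv2.inRange(h,(172,170,60),(180,255,255))
    k,l,st,ce=cv2.connectedComponentsWithStats(m); 
    for i in np.argsort(-st[1:,4])[:3]+1:
        ys,xs=np.where(l==i); print(n,st[i],ce[i],cv2.minAreaRect(np.c_[xs,ys].astype(np.float32)), plane(n,*ce[i],.15,o))
```

```text
[0.5081 0.1256 0.2816] 0.0681052158885713 [ 0.3287 -0.2367 -0.3853] 6.75
wrist [376 173  24  72 846] [387.9421 212.8014] ((387.23504638671875, 208.328857421875), (21.56863784790039, 71.65328979492188), 2.602562189102173) [0.537  0.1746 0.15  ]
wrist [383 181   6   5  10] [385.6 182.9] ((385.50006103515625, 182.50001525878906), (4.242640495300293, 2.8284268379211426), 45.0) [0.5107 0.1756 0.15  ]
wrist [389 178   3   3   4] [389.75 178.75] ((389.75006103515625, 178.75001525878906), (0.7071067094802856, 2.8284268379211426), 45.0) [0.5078 0.1794 0.15  ]
side [315 220  29  12 242] [328.9835 225.6612] ((328.9010314941406, 225.65872192382812), (8.529411315917969, 28.6261043548584), 83.2901611328125) [0.533  0.1801 0.15  ]
side [423 363   9  11  54] [426.9444 368.2407] ((427.1000671386719, 368.20001220703125), (9.391485214233398, 5.366562843322754), 63.43495178222656) [0.466  0.5104 0.15  ]
side [  6 364  12   2  14] [ 11.7857 364.3571] ((11.5, 364.5), (11.0, 1.0), -0.0) [1.1459 0.2834 0.15  ]
```

View pics/w5.png

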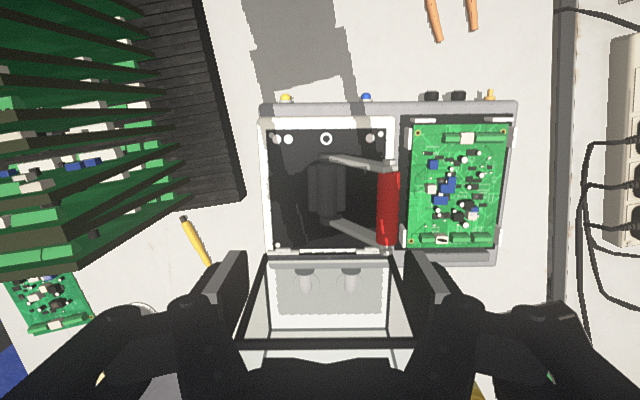

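View pics/c5.png

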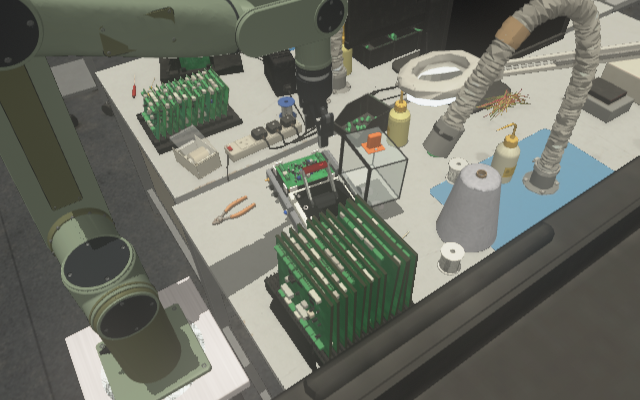

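View pics/s5.png

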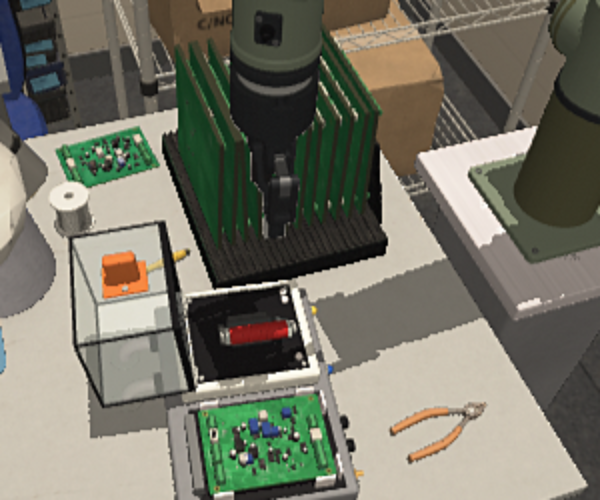

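Run:
```python
from h import *
np.set_printoptions(precision=4,suppress=True)
x,e=tri([ray("wrist",387.7,207.5),ray("side",329,226)]); print(x,e)
G=plane("wrist",387.7,207.5,.146); print(G)
C=np.array([.5356,.1225,0])
print("stand rel guard centre",(G-C)@sx,(G-C)@sy)
piv=G-.052*sy; print("pivot",piv)
for n in [(326,138.5)]: r=plane("wrist",*n,.069); print("ring",r,(r-C)@sx,(r-C)@sy)
print("delta to grip", totool([G[0],G[1],.146-.0187]))
```

```text
[0.5343 0.1766 0.1458] [np.float64(0.002636245871801889), np.float64(0.002636245871801938)]
[0.5364 0.175  0.146 ]
stand rel guard centre -0.007589476365617785 0.051980923125735004
pivot [0.5281 0.1237 0.146 ]
ring [0.4778 0.131  0.069 ] -0.05838732276680877 -0.000842791194346494
delta to grip [-1.7163  5.3328 15.4279]
```

Bar measured at (0.536, 0.175, 0.146), which matches the lever model. Descending on it.

>>> drive_tool --rows "-0.9 2.6 2 0;-0.9 2.7 3 0;0 0 4 0;0 0 4 0;0 0 2.4 0" --hand 0.35

```text
t: 7.52
eef_pos: [0.5358, 0.1745, 0.1241]
ee_rot: [0.081, 0.997, -0.001, -0.002]
contact_force: [0.7, 1.2, -0.0]
finger_gap: 0.0553
```

>>> drive_tool --rows "0 0 0 0;0 0 0 0;0 0 0 0;0 0 0 0" --hand 1 --squeeze 30

```text
t: 8.02
eef_pos: [0.5375, 0.1747, 0.1284]
ee_rot: [0.08, 0.997, 0.0, 0.002]
contact_force: [2.5, -1.7, -1.6]
finger_gap: 0.0179
```

Run:
```python
from h import *
np.set_printoptions(precision=4,suppress=True)
o=get_obs(); cv2.imwrite("pics/w6.png",imaging.snapshot("wrist")); print(o["eef_pos"],o["finger_gap"],o["contact_force"],o["t"])
P=np.array([.5281,.1237,.070]); r=o["eef_pos"]+[0,0,.0187]-P; print(r@sx,r@sy,r[2])
r0=.092
for a in np.linspace(-.6,.6,13)[:-1]:
    b=a+.1; print(round(b,1),np.round([-100*r0*(np.sin(b)-np.sin(a)),-100*r0*(np.cos(b)-np.cos(a))],2))
```

```text
[0.5375 0.1747 0.1284] 0.017935709537060723 [ 2.524  -1.7019 -1.6152] 8.025
0.0011321592144316018 0.05186438864221806 0.07709880346506087
-0.5 [-0.78 -0.48]
-0.4 [-0.83 -0.4 ]
-0.3 [-0.86 -0.32]
-0.2 [-0.89 -0.23]
-0.1 [-0.91 -0.14]
-0.0 [-0.92 -0.05]
0.1 [-0.92  0.05]
0.2 [-0.91  0.14]
0.3 [-0.89  0.23]
0.4 [-0.86  0.32]
0.5 [-0.83  0.4 ]
0.6 [-0.78  0.48]
```

View pics/w6.png

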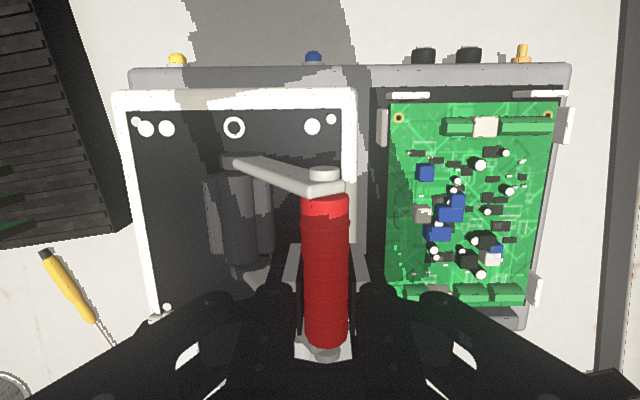

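Bar is between the pads (columns 300–350, rows 195–345). Swinging to centre.

>>> drive_tool --rows "0 -0.78 -0.48 0;0 -0.83 -0.4 0;0 -0.86 -0.32 0;0 -0.89 -0.23 0;0 -0.91 -0.14 0"

```text
t: 8.7
eef_pos: [0.5316, 0.1347, 0.1462]
ee_rot: [0.08, 0.997, 0.002, 0.003]
contact_force: [2.2, 1.7, 0.1]
finger_gap: 0.0179
```

>>> drive_tool --rows "0 -0.92 -0.05 0;0 0 0 0;0 0 0 0"

```text
t: 9.07
eef_pos: [0.5299, 0.1234, 0.1456]
ee_rot: [0.08, 0.997, 0.0, 0.003]
contact_force: [2.5, 1.0, 8.5]
finger_gap: 0.0177
```

Run:
```python
from h import *
np.set_printoptions(precision=4,suppress=True)
o=get_obs(); cv2.imwrite("pics/w7.png",imaging.snapshot("wrist")); print(o["eef_pos"],o["finger_gap"],o["contact_force"],o["t"])
P=np.array([.5281,.1237,.070]); r=o["eef_pos"]+[0,0,.0187]-P; print(r@sx,r@sy,r[2])
```

```text
[0.5299 0.1234 0.1456] 0.017668967933863876 [2.5168 0.9712 8.5349] 9.075
0.0018020644321336359 -4.295228102843537e-06 0.09426050803887415
```

View pics/w7.png

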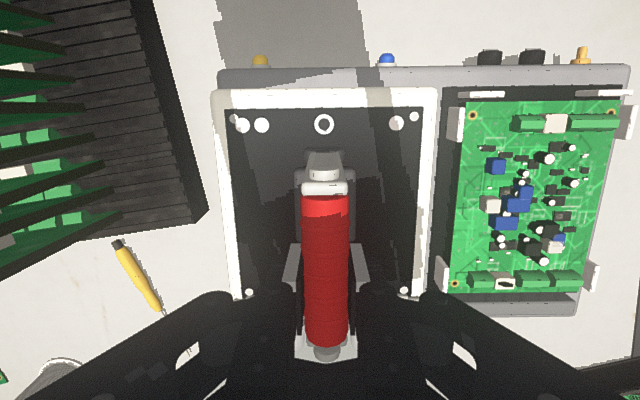

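The lever is upright on the ring mark (bar at column 325, ring at 323). Waiting about 3 s.

>>> drive_tool --rows "0 0 0 0;0 0 0 0;0 0 0 0;0 0 0 0;0 0 0 0"

```text
t: 9.75
eef_pos: [0.5299, 0.1235, 0.1455]
ee_rot: [0.08, 0.997, 0.0, 0.003]
contact_force: [4.1, 0.7, 8.2]
finger_gap: 0.0178
```

>>> drive_tool --rows "0 0 0 0;0 0 0 0;0 0 0 0;0 0 0 0;0 0 0 0"

```text
t: 10.38
eef_pos: [0.5299, 0.1235, 0.1456]
ee_rot: [0.08, 0.997, 0.0, 0.003]
contact_force: [3.7, 0.6, 7.6]
finger_gap: 0.018
```

>>> drive_tool --rows "0 0 0 0;0 0 0 0;0 0 0 0;0 0 0 0;0 0 0 0"

```text
t: 11.0
eef_pos: [0.5299, 0.1235, 0.1456]
ee_rot: [0.08, 0.997, 0.0, 0.003]
contact_force: [3.0, -0.2, 7.4]
finger_gap: 0.018
```

>>> drive_tool --rows "0 0 0 0;0 0 0 0;0 0 0 0;0 0 0 0;0 0 0 0"

```text
t: 11.62
eef_pos: [0.5299, 0.1235, 0.1456]
ee_rot: [0.08, 0.997, 0.0, 0.003]
contact_force: [2.9, -0.1, 7.4]
finger_gap: 0.0178
```

>>> drive_tool --rows "0 0 0 0;0 0 0 0;0 0 0 0;0 0 0 0;0 0 0 0"

```text
t: 12.25
eef_pos: [0.5298, 0.1235, 0.1455]
ee_rot: [0.08, 0.997, 0.0, 0.003]
contact_force: [2.7, 0.9, 7.6]
finger_gap: 0.0175
```

>>> drive_tool --rows "0 -0.92 0.05 0;0 -0.91 0.14 0;0 -0.89 0.23 0;0 -0.86 0.32 0;0 -0.83 0.4 0"

```text
t: 12.88
eef_pos: [0.5228, 0.08, 0.133]
ee_rot: [0.08, 0.997, 0.0, 0.003]
contact_force: [5.3, -0.0, 3.2]
finger_gap: 0.0177
```

>>> drive_tool --rows "0 -0.78 0.48 0;0 -0.2 0.15 0;0 0 0 0"

```text
t: 13.25
eef_pos: [0.5212, 0.0707, 0.1272]
ee_rot: [0.081, 0.997, 0.001, 0.003]
contact_force: [4.6, 3.3, 4.9]
finger_gap: 0.018
```

Run:
```python
from h import *
np.set_printoptions(precision=4,suppress=True)
o=get_obs(); cv2.imwrite("pics/w8.png",imaging.snapshot("wrist")); print(o["eef_pos"],o["finger_gap"],o["contact_force"],o["t"])
P=np.array([.5281,.1237,.070]); r=o["eef_pos"]+[0,0,.0187]-P; print(r@sx,r@sy,r[2])
```

```text
[0.5212 0.0707 0.1272] 0.01799226724641825 [4.552  3.2542 4.8593] 13.25
0.0016902942023543548 -0.05343672300862902 0.07589385772653265
```

View pics/w8.png

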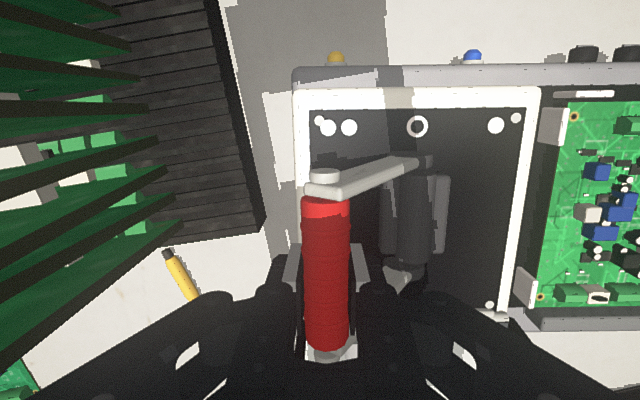

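Lever is on the two-dot side (about 0.61 rad). Releasing and rising.

>>> drive_tool --rows "0 0 0 0;0 0 0 0;0 0 -4 0;0 0 -6 0;0 0 -6 0" --hand 0.5

```text
t: 13.92
eef_pos: [0.5175, 0.0703, 0.2857]
ee_rot: [0.08, 0.997, -0.0, -0.002]
contact_force: [0.7, 0.6, 0.6]
finger_gap: 0.0425
```

>>> drive_tool --rows "-4 1 0 0;-4.5 1 0 0;-3 1 0 0;0 0 0 0" --hand 0.35

```text
t: 14.42
eef_pos: [0.6376, 0.0815, 0.2832]
ee_rot: [0.08, 0.997, -0.0, -0.002]
contact_force: [0.8, -0.4, 1.0]
finger_gap: 0.0553
```

Run:
```python
from h import *
np.set_printoptions(precision=4,suppress=True)
o=get_obs(); cv2.imwrite("pics/w9.png",imaging.snapshot("wrist")); cv2.imwrite("pics/s9.png",cv2.resize(imaging.snapshot("side")[60:310,200:500],None,fx=2,fy=2)); print(o["eef_pos"],o["finger_gap"],o["contact_force"],o["t"])
print(totool([.668,.1025,.2117]))
```

```text
[0.6376 0.0815 0.2832] 0.05526013535922296 [ 0.8066 -0.4085  1.0335] 14.425
[-2.8316  2.5823  7.2306]
```

View pics/w9.png

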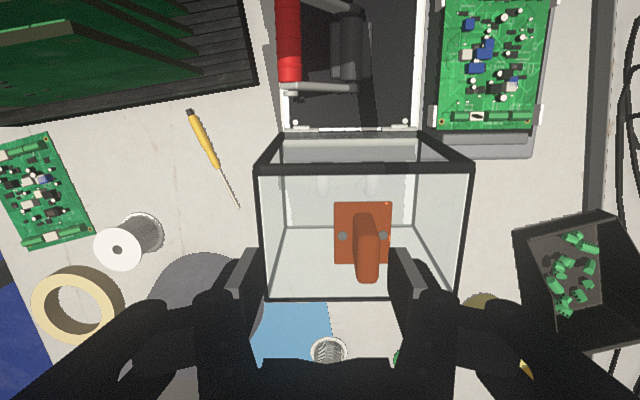

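View pics/s9.png

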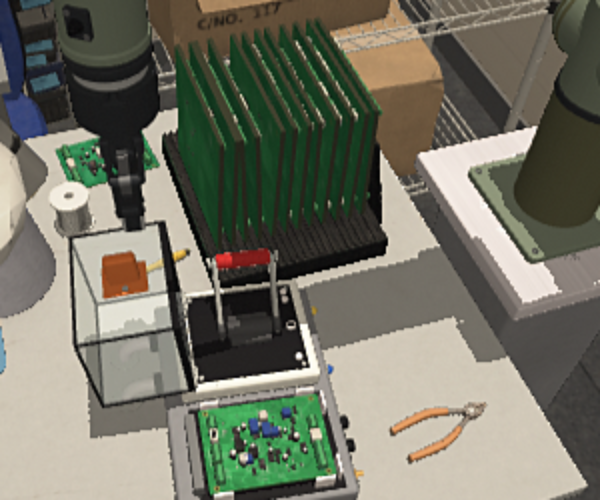

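The lever leans right as it should, and the guard is still back (fin at 352–385, 212–280). Regrasping the fin.

>>> drive_tool --rows "-1.4 1.3 0 0;-1.4 1.3 0 0;0 0 3 0;0 0 3 0;0 0 1.2 0"

```text
t: 15.15
eef_pos: [0.6666, 0.1028, 0.2112]
ee_rot: [0.08, 0.997, -0.0, -0.003]
contact_force: [0.3, -0.1, -0.4]
finger_gap: 0.0553
```

>>> drive_tool --rows "0 0 0 0;0 0 0 0;0 0 0 0;0 0 0 0" --hand 1 --squeeze 25

```text
t: 15.65
eef_pos: [0.6699, 0.1023, 0.2158]
ee_rot: [0.08, 0.997, -0.0, 0.001]
contact_force: [-1.5, -3.5, 4.6]
finger_gap: 0.0133
```

Run:
```python
from h import *
np.set_printoptions(precision=4,suppress=True)
o=get_obs(); cv2.imwrite("pics/w10.png",imaging.snapshot("wrist")); print(o["eef_pos"],o["finger_gap"],o["contact_force"],o["t"])
H=np.array([.5356,.1225,0])+.066*sx; H[2]=.074
p=o["eef_pos"]+[0,0,.0187]; r=p-H; f=-r@sx; z=r[2]; rad=np.hypot(f,z); a0=np.arctan2(z,f); print(f,z,r@sy,rad,a0,a0-.3525)
prev=(f,z)
for th in np.arange(0.1,1.66,.1):
    q=(rad*np.cos(a0-th),rad*np.sin(a0-th)); print(round(th,2),np.round([(q[0]-prev[0])*100,-(q[1]-prev[1])*100],2)); prev=q
```

```text
[0.6699 0.1023 0.2158] 0.01332775851509455 [-1.5058 -3.4736  4.6036] 15.65
-0.06984023455468243 0.16051915028215408 0.0015328881583110219 0.17505443716158076 1.9811819368980303 1.6286819368980303
0.1 [ 1.64 -0.62]
0.2 [ 1.69 -0.45]
0.3 [ 1.73 -0.28]
0.4 [ 1.75 -0.11]
0.5 [1.75 0.07]
0.6 [1.73 0.24]
0.7 [1.7  0.42]
0.8 [1.65 0.58]
0.9 [1.58 0.74]
1.0 [1.5 0.9]
1.1 [1.4  1.04]
1.2 [1.29 1.18]
1.3 [1.17 1.3 ]
1.4 [1.03 1.41]
1.5 [0.89 1.51]
1.6 [0.73 1.59]
```

View pics/w10.png

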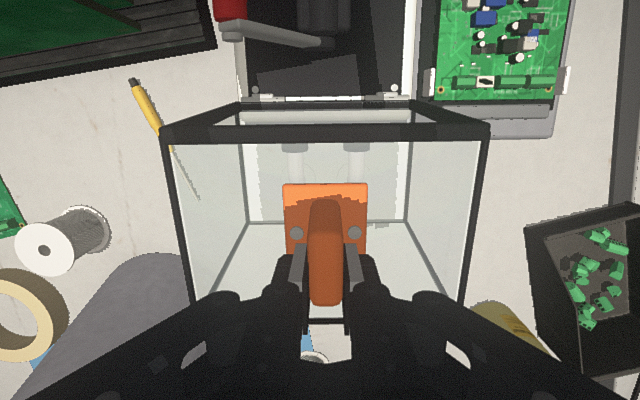

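>>> drive_tool --rows "1.64 0 -0.62 0;1.69 0 -0.45 0;1.73 0 -0.28 0;1.75 0 -0.11 0;1.75 0 0.07 0"

```text
t: 16.32
eef_pos: [0.5865, 0.1147, 0.2296]
ee_rot: [0.08, 0.997, -0.002, 0.003]
contact_force: [1.1, -6.7, 1.7]
finger_gap: 0.0136
```

>>> drive_tool --rows "1.73 0 0.24 0;1.7 0 0.42 0;1.65 0 0.58 0;1.58 0 0.74 0;0 0 0 0"

```text
t: 16.95
eef_pos: [0.518, 0.1249, 0.2087]
ee_rot: [0.08, 0.997, -0.003, 0.0]
contact_force: [-3.7, -8.4, 6.1]
finger_gap: 0.0134
```

>>> drive_tool --rows "1.5 0 0.9 0;1.4 0 1.04 0;1.29 0 1.18 0;0 0 0 0"

```text
t: 17.45
eef_pos: [0.4758, 0.1313, 0.1758]
ee_rot: [0.08, 0.997, -0.003, -0.001]
contact_force: [-3.9, -10.2, 2.3]
finger_gap: 0.0134
```

Run:
```python
from h import *
np.set_printoptions(precision=4,suppress=True)
o=get_obs(); cv2.imwrite("pics/w11.png",imaging.snapshot("wrist"));cv2.imwrite("pics/s11.png",cv2.resize(imaging.snapshot("side")[60:310,200:500],None,fx=2,fy=2)); print(o["eef_pos"],o["finger_gap"],o["contact_force"],o["t"])
H=np.array([.5356,.1225,0])+.066*sx; H[2]=.074
p=o["eef_pos"]+[0,0,.0187]; r=p-H; f=-r@sx; z=r[2]; rad=np.hypot(f,z); a0=np.arctan2(z,f); print(f,z,rad,a0)
```

```text
[0.4758 0.1313 0.1758] 0.013371346594360218 [ -3.9489 -10.2441   2.2782] 17.45
0.12646050067862907 0.12046410150054775 0.17465353698744213 0.7611186027854485
```

View pics/w11.png

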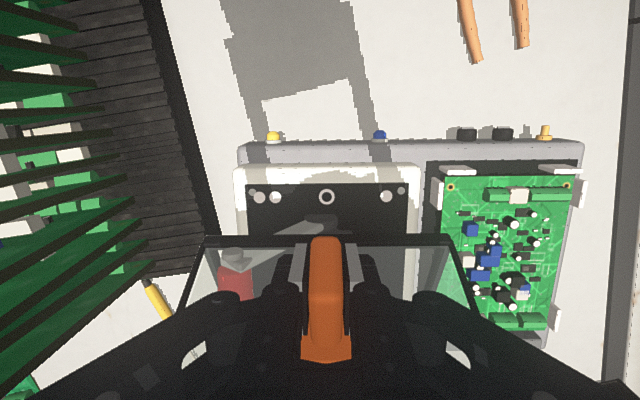

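View pics/s11.png

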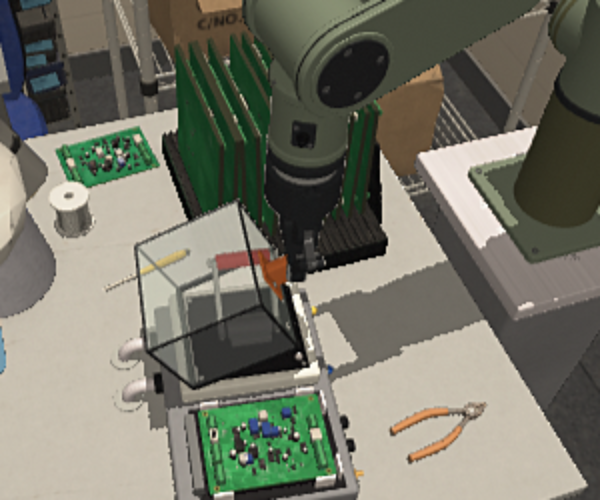

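Side force of about 10 N; I'll ease the tool slightly in y and keep lowering.

>>> drive_tool --rows "1.17 -0.1 1.3 0;1.03 -0.1 1.41 0;0.45 0 0.75 0;0.42 0 0.77 0;0 0 0 0"

```text
t: 18.18
eef_pos: [0.4463, 0.1356, 0.1339]
ee_rot: [0.08, 0.997, -0.002, -0.0]
contact_force: [-1.1, -6.1, 1.6]
finger_gap: 0.0135
```

>>> drive_tool --rows "0.38 0 0.8 0;0.18 0 0.4 0;0.17 0 0.4 0;0 0 0 0"

```text
t: 18.68
eef_pos: [0.4393, 0.1367, 0.118]
ee_rot: [0.08, 0.997, -0.002, -0.0]
contact_force: [-2.3, -7.3, 1.0]
finger_gap: 0.0133
```

Run:
```python
from h import *
np.set_printoptions(precision=4,suppress=True)
o=get_obs(); cv2.imwrite("pics/w12.png",imaging.snapshot("wrist"));cv2.imwrite("pics/s12.png",cv2.resize(imaging.snapshot("side")[160:310,240:400],None,fx=3.5,fy=3.5)); print(o["eef_pos"],o["finger_gap"],o["contact_force"],o["t"])
H=np.array([.5356,.1225,0])+.066*sx; H[2]=.074
p=o["eef_pos"]+[0,0,.0187]; r=p-H; f=-r@sx; z=r[2]; rad=np.hypot(f,z); a0=np.arctan2(z,f); print(f,z,rad,a0)
```

```text
[0.4393 0.1367 0.118 ] 0.01333936935125689 [-2.3441 -7.2802  1.0467] 18.675
0.16333903000425998 0.06270066562517697 0.17496003027141024 0.36652280599925813
```

View pics/s12.png

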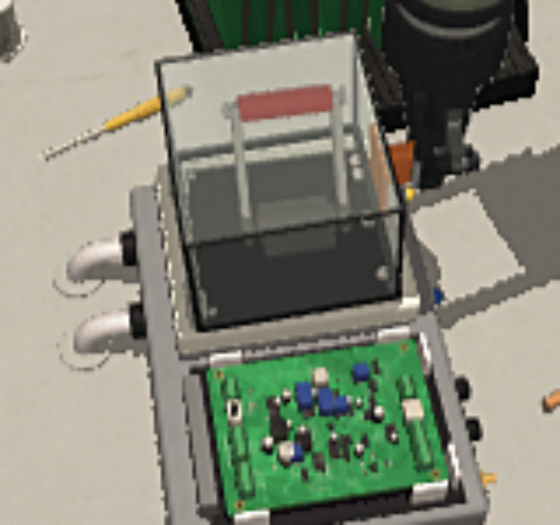

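View pics/w12.png

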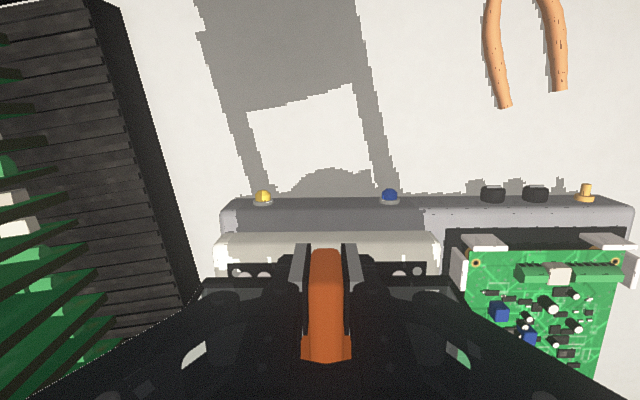

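Nearly shut, about 6 mm to go at the tab. Continuing in small steps until the force rises.

>>> drive_tool --rows "0.08 0 0.2 0;0.08 0 0.2 0;0 0 0 0"

```text
t: 19.15
eef_pos: [0.4379, 0.1369, 0.1142]
ee_rot: [0.08, 0.997, -0.002, -0.0]
contact_force: [-2.5, -7.3, 1.9]
finger_gap: 0.0131
```

>>> drive_tool --rows "0.05 0 0.15 0;0.05 0 0.15 0;0 0 0 0"

```text
t: 19.52
eef_pos: [0.4368, 0.137, 0.1112]
ee_rot: [0.08, 0.997, -0.002, -0.0]
contact_force: [-2.3, -6.4, 1.5]
finger_gap: 0.0135
```

>>> drive_tool --rows "0 0 0.2 0;0 0 0.2 0;0 0 0 0"

```text
t: 19.9
eef_pos: [0.4362, 0.1372, 0.1091]
ee_rot: [0.08, 0.997, -0.002, -0.001]
contact_force: [-10.3, -7.8, 16.7]
finger_gap: 0.0138
```

Run:
```python
from h import *
np.set_printoptions(precision=4,suppress=True)
o=get_obs(); cv2.imwrite("pics/w13.png",imaging.snapshot("wrist"));print(o["eef_pos"],o["finger_gap"],o["contact_force"],o["t"])
```

```text
[0.4362 0.1372 0.1091] 0.013804978262297972 [-10.3011  -7.7795  16.7465] 19.9
```

View pics/w13.png

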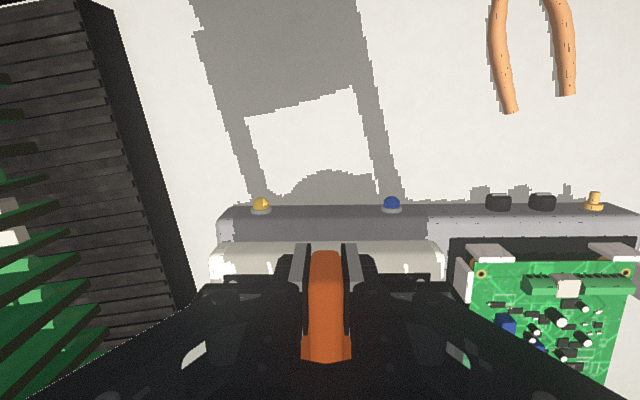

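Upward force has risen to 17 N, so the guard is on its seat. Relaxing slightly, then opening and rising.

>>> drive_tool --rows "0 0 -0.15 0;0 0 0 0"

```text
t: 20.2
eef_pos: [0.4362, 0.1371, 0.1092]
ee_rot: [0.08, 0.997, -0.002, -0.001]
contact_force: [-5.0, -7.6, 6.3]
finger_gap: 0.0133
```

>>> drive_tool --rows "0 0 0 0;0 0 0 0;0.3 0 -1 0;0.5 0 -3 0;0 0 -5 0" --hand 0.4

```text
t: 20.82
eef_pos: [0.4273, 0.1399, 0.1984]
ee_rot: [0.08, 0.997, -0.0, -0.002]
contact_force: [0.4, -0.1, 1.0]
finger_gap: 0.0513
```

>>> drive_tool --rows "0 0 -5 0;0 0 -5 0;0 0 0 0;0 0 0 0"

```text
t: 21.32
eef_pos: [0.429, 0.14, 0.2989]
ee_rot: [0.08, 0.997, 0.0, 0.0]
contact_force: [-0.3, 0.0, -0.7]
finger_gap: 0.0512
```

Run:
```python
from h import *
np.set_printoptions(precision=4,suppress=True)
o=get_obs(); cv2.imwrite("pics/w14.png",imaging.snapshot("wrist"));s=imaging.snapshot("side");cv2.imwrite("pics/s14f.png",s);cv2.imwrite("pics/s14.png",cv2.resize(s[160:340,240:400],None,fx=3.3,fy=3.3,interpolation=2));print(o["eef_pos"],o["finger_gap"],o["contact_force"],o["t"])
```

```text
[0.429  0.14   0.2989] 0.05123624831306 [-0.3486  0.0451 -0.6966] 21.325
```

View pics/w14.png

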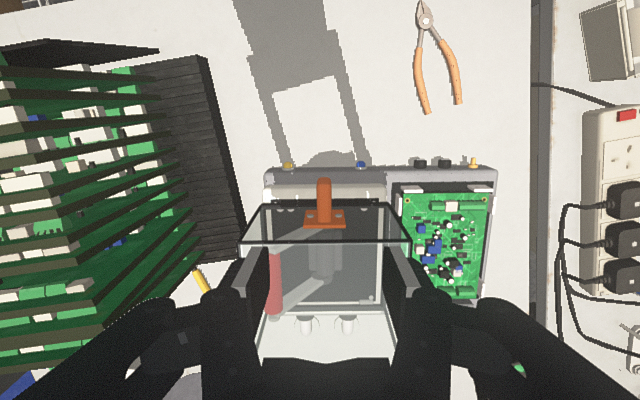

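View pics/s14.png

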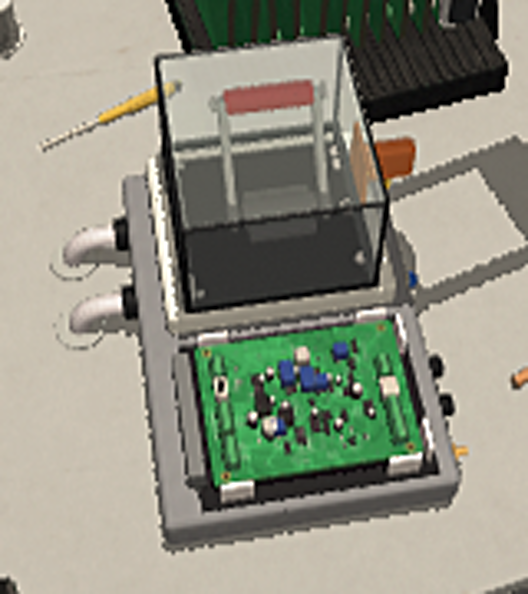

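Run:
```python
from h import *
a=cv2.imread("pics/side0.png");b=cv2.imread("pics/s14f.png")
m=imaging.camera_model("side")
for an in (.5,.6):
    P=np.array([.529,.1237,.07])-.092*np.sin(an)*sy+.092*np.cos(an)*sz; c=m["view"]@np.append(P,1); print(an,(m["K"]@np.array([c[0],-c[1],-c[2]])/-c[2])[:2], "seen 321.2 189.4")
for n,(y0,y1,x0,x1) in {"guard+tab":(165,225,350,370),"guardtopleft":(170,250,285,300),"board":(255,310,300,375),"cutters":(255,300,390,450)}.items():
    d=cv2.absdiff(a,b)[y0:y1,x0:x1].max(2); print(n,(d>40).sum(),d.size)
g=lambda im:cv2.cvtColor(im,cv2.COLOR_BGR2GRAY)[255:310,300:375].astype(np.float32)
print(cv2.phaseCorrelate(g(a),g(b)))
```

```text
0.5 [319.72078526 190.03592207] seen 321.2 189.4
0.6 [319.20272293 188.72166276] seen 321.2 189.4
guard+tab 281 1200
guardtopleft 100 1200
board 1 4125
cutters 0 2700
((0.5083794157093848, 0.005736894916694268), 0.9992744214799669)
```

Run:
```python
from h import *
w=cv2.imread("pics/w14.png"); h=cv2.cvtColor(w,cv2.COLOR_BGR2HSV); m=cv2.inRange(h,(0,80,60),(6,255,255))|cv2.inRange(h,(170,80,60),(180,255,255)); m[:,:260]=0;m[:,295:]=0;m[:240]=0
ys,xs=np.where(m>0); c=cv2.minAreaRect(np.c_[xs,ys].astype(np.float32)); print(c)
for z in (.146,):
    p=plane("wrist",*c[0],z); y=(p-np.array([.5281,.1237,0]))@sy; print(p,y,np.arcsin(-y/.092))
```

```text
((274.62847900390625, 283.55133056640625), (17.37078857421875, 61.61138153076172), 4.666858196258545)
[0.51769377 0.07489558 0.146     ] -0.04984037588107425 0.5725096407123176
```

Lever reads about 0.57 rad (in the detent), the guard's corners are back at their starting pixels, and the arm is clear. Handing in.

```bash
python3 -c "
from plant import robot
print(robot.finish_job())"
```

```text
the job is handed in; nothing more can be done
None
```

The board is switched to the second feed with the guard shut, and the job was handed in at about 21 s of the 61 s allowed. The hand-in gave no verdict.

**What I did:**
1. Gripped the guard tab and lifted the guard fully back along its arc (about 1.63 rad), then let go.
2. Gripped the red bar, brought the lever upright to the ring mark and held it there for about 3 s. Then I put it over to the two-dot side.
3. Gripped the tab again, lowered the guard under control until it seated, released it and rose clear.

**Last checks:**
- **Lever:** the wrist view gave about 0.57 rad, against 0.60 for its rest. The side view fitted to within 2 pixels but can't tell 0.5 from 0.6 rad.
- **Guard:** its corners in the side view are back within a pixel of where they started. A plain picture comparison there did show some changed pixels. I took those to be lighting, or the arm and lever behind the clear hood, and did not check further.
- **Board and cutters:** the board area was practically unchanged (1 of 4,125 pixels differed) and the cutters area had no change. A separate shift estimate gave half a pixel for the board, far below 10 mm.
- **Screwdriver and reel:** I only looked at these by eye in the pictures and did not measure them.
- **Forces:** the side force reached 10 N while lowering the guard, so I eased the tool sideways. The highest force I read was about 17 N upward at seating. With the gripper clear, contact was at noise level.

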